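# Park the pickle tamper on the angled block, handle up

### The job

Pick up the green-handled wooden pickle tamper and lay it in the two notches of the angled block, head at the low end just by the stop and green handle pointing up the slope, so that somebody across the counter can take the handle from the side. Do not drop it in: lower it into the notches before letting go. Leave the orange-handled tamper and the glass jar where they are.

Things in the scene. Friction and masses are not known exactly. Their poses are not given: they have to be found in the camera images.
- green_mid (a point): The tamper to park: 220 mm long, 0.1-0.2 kg, round pale wooden head 30 mm thick and an eight-sided green handle 30 mm across flats, steel collar between. It lies on a flat on the counter. This point is its centre, half-way along and up (15 mm above the counter), on the handle; x points along it to the handle's end, 110 mm off (head's end at -110 mm; handle from -18 mm on), z up.
- orange_mid (a point): A second tamper of the same size and shape lying on the counter, with an orange handle, to be left alone. It and the green one may lie in either's place. This point is its centre, with axes as for the green one.
- rest_seat (a point): Fixed wooden wedge sloping up 20 deg. Point: centre of a parked tamper, 100 mm above the counter; x up the slope (handle's way), z normal to it. Two blue notches, flat floors at z -15 mm, 35 mm wide, cheeks flaring to 58 at z +4, at x -75 to -45 and +40 to +65 mm; between them a gap for fingers, wood at z -38. Blue stop's face at x -118, 8 mm past the head's end. Wedge 80 mm wide, ends at x +70.
- jar: Open glass jar, 90 mm across and 120 mm high, standing near the far edge of the counter, to be left alone. Origin at the centre of its underside, z up.
Things that resemble listed ones, but are neither listed nor needed, are in the scene too. Of the things that look like the part that bears green_mid, take the one that is farthest from the robot's base at the start.

How it is judged:
By the outcome, as a careful person would: the job done as asked, in the order asked, and still so for the second after the job is handed in, with the robot touching nothing.
It also fails if it takes over 38 s, if anything falls off the work surface, if the arm or the gripper's body presses on something with over 40 N, if the wrist force passes 120 N, or if a joint passes its speed limit or range.

### The arm

A 6-joint arm with a two-finger parallel gripper is mounted at the origin on the work surface. World frame = base frame: x ahead of the robot, y to its left, z up, the work surface at z = 0. Lengths are in m, angles in rad, forces in N, time in s.
With the tool pointing down it reaches from about 0.225 to 0.875 m from the base axis. Payload 3.4 kg.
Tool frame: the origin (TCP) lies at the very end of the fingers, on their centre line; the grasp point (between the pads) lies 19 mm behind it; z points along the fingers, y is the line along which they close (so a half turn about z gives the same grasp; the last joint's range is limited). The gripper opens to 85 mm and grips with 20 to 120 N. Pads are 22 mm wide; open, the fingers measure 114 mm over their backs; the gripper's body (76 mm by 85 mm) begins 54 mm behind the grasp point. The pads swing forward as they close: fully open they stand 13 mm farther back than shut.
Start: joints at [1.08, 0.276, 1.505, -0, 1.361, -0.121], TCP at [0.208, 0.536, 0.2] pointing down, gripper open.
Joint ranges: [-2.89, 2.89], [-0.75, 2.08], [0.22, 2.7], [-1.18, 4.32], [0.11, 2.71], [-2.7, 2.7]. Speed limits (rad/s): [2.57, 2.57, 3.14, 3.14, 3.14, 3.14].

### API

Orientations are given as a unit quaternion [w, x, y, z].
In Python, from rig import manip, get_image, camera_info gives the robot as it stands. The module is installed in compiled form; this text tells all that it offers.
- The arm moves only by the shell command python3 -m crank 'ROWS' [FORCE]. ROWS is a JSON object of lists of equal length, an entry for each row: "translation": the shift along the tool's x, y, z in mm, a list of three; "roll": the turn about the tool's z in rad; "fingers": the opening, from 0 (shut) to 1 (fully open). A call has 1 to 8 rows; each row shifts and turns the commanded pose from where the row before left it, along the tool's axes as they then stand; what a row does not reach is not made up. A row lasts 1/10 s, in which the tool goes at most 50 mm and 8.59 degrees, less where a joint would pass 70% of its speed; a pose out of reach is approached as far as the arm can. A call is refused whole if a number of a shift passes 50 or a number of a turn 0.15, either way. A call with a gripper value outside its range is refused whole. The fingers move at their own pace and stop on an object; FORCE is the grip in N (left out, the last holds). Time passes only in rows, so rows that do not move let the fingers close. It gives the time, the measured TCP pose, the force, the opening and the grip force at its end, in the units of the state.
- manip.get_state(): the state, without advancing time (a new reading comes with each control period).
- get_image(name): name is "scene" or "top" or "wrist"; returns the picture (480x640x3 uint8, blue, green, red); there is no depth.
- camera_info(name): a dict with "mtx" (3x3 intrinsics, pixels), "D" ([k1, k2, p1, p2, k3] as OpenCV has them; the pictures are not rectified), "rvec" (rotation vector, rad) and "tvec" (3), from world to camera coordinates, as OpenCV has them. Camera axes: x right, y down, z forward; pixel columns grow to the right and rows downward; lengths in m; the calibration is good to about 2 mm. A picture is of the moment at which its call begins: read the wrist's pose just before it. camera_info takes no time and is no camera call; for the wrist camera it gives the pose at the moment of the call.
- manip.sign_off(): hands the job in; it is judged then, once.
The state is a dict: "clock": time; "qpos": joint angles; "qd": joint speeds; "effort": joint torques, N m; "position": TCP position; "ee_rot": TCP orientation; "contact_force": force on the tool from outside, world axes, zero at the start; "moment": the same for the moment, N m; "width": finger opening in m; "gripper_force": force on a finger pad.
Only numpy, scipy, OpenCV 4.12 (cv2) and the standard library are available. Lean on these libraries where they do the work, as an engineer would, in place of code of your own. Each camera call takes 0.05 s, during which the arm holds its last target. There are 200 camera calls.

## Working session

There is one attempt and no reset: what is moved stays moved. The work goes in short steps, Python scripts to look and compute and a shell command to move; the robot and the scene stay as the last step left them, time stands still between calls to the robot, and variables do not carry over. Pictures are saved under pics/ and viewed, at most 10 in all, crops included, and the job is handed in when it is done.

```bash
mkdir -p pics; python3 - <<'E'
from rig import manip,get_image,camera_info
import cv2,numpy as np
s=manip.get_state();print(s)
a=get_image("scene");b=get_image("top")
cv2.imwrite("pics/scene.png",a);cv2.imwrite("pics/top.png",b)
for n in("scene","top"):print(camera_info(n))
E
```

```text
{'clock': 0.0, 'qpos': array([ 1.07998472e+00,  2.76586395e-01,  1.50616166e+00,  1.98009092e-05,
        1.36069540e+00, -1.20991331e-01]), 'qd': array([-0.00084866,  0.0015222 ,  0.00075773, -0.00020159, -0.00065595,
        0.00066058]), 'effort': array([ 3.32139462e-03, -4.16768646e+01, -2.45804179e+01,  3.46433444e-04,
        1.10605900e-02,  2.59667253e-06]), 'position': array([0.20754149, 0.53559643, 0.19933331]), 'ee_rot': array([-2.87918349e-04,  1.83860162e-01,  9.82951975e-01, -8.79523816e-04]), 'contact_force': array([-0.80360635,  0.64092721,  0.77079769]), 'moment': array([-0.04073461, -0.05035552,  0.01948341]), 'gripper_force': 0.0, 'width': 0.08554547829718172}
{'mtx': array([[517.28723023,   0.        , 319.89838181],
       [  0.        , 517.28723023, 238.872357  ],
       [  0.        ,   0.        ,   1.        ]]), 'D': array([-0.01733212,  0.        ,  0.        ,  0.        ,  0.        ]), 'rvec': array([ 1.9058568 ,  1.47939781, -0.62413035]), 'tvec': array([-0.11903484, -0.29925754,  1.47465539])}
{'mtx': array([[512.38158479,   0.        , 323.76105236],
       [  0.        , 512.38158479, 236.02470719],
       [  0.        ,   0.        ,   1.        ]]), 'D': array([-0.08527333,  0.        ,  0.        ,  0.        ,  0.        ]), 'rvec': array([ 2.13530181, -2.11452511,  0.17477554]), 'tvec': array([-0.00261721,  0.56070463,  0.98436277])}
```

View pics/top.png

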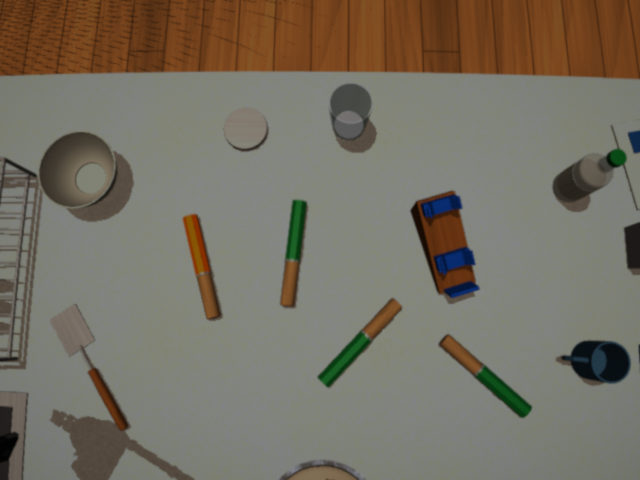

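View pics/scene.png

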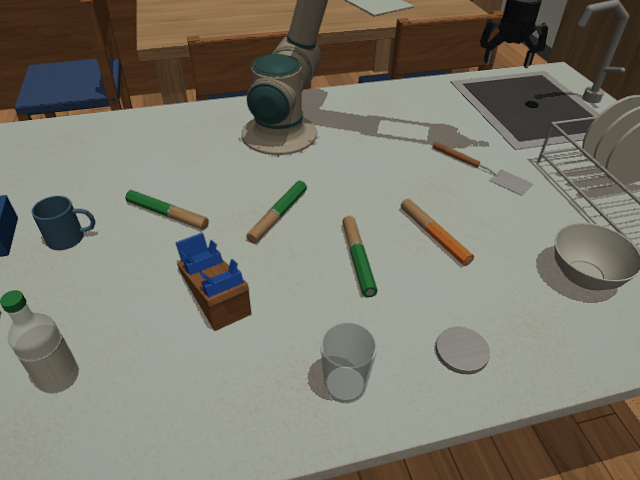

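Top view: there are three green tampers, at px (293,253), (360,343) and (485,375). The orange one is at (202,267), the wedge at (447,245) with its stop at (461,290), and the jar at (350,112). The green tamper at (293,253) is farthest from the base, which is near (325,500), so it is the one meant. I'll check this with numbers and an enlarged crop.

```bash
cat > h.py <<'E'
import numpy as np,cv2
from rig import manip,get_image,camera_info
def ray(n,px,ci=None):
    c=ci or camera_info(n);R=cv2.Rodrigues(c["rvec"])[0]
    u=cv2.undistortPoints(np.float64(px).reshape(-1,1,2),c["mtx"],c["D"]).reshape(-1,2)
    d=np.c_[u,np.ones(len(u))]@R; o=-R.T@c["tvec"]
    return o,d
def onz(n,px,z,ci=None):
    o,d=ray(n,px,ci);return o+d*((z-o[2])/d[:,2])[:,None]
def proj(n,P,ci=None):
    c=ci or camera_info(n);return cv2.projectPoints(np.float64(P),c["rvec"],c["tvec"],c["mtx"],c["D"])[0].reshape(-1,2)
E
python3 - <<'E'
from h import *
for p in([[299,202],[288,305]],[[325,380],[396,303]],[[525,411],[444,340]]):
    q=onz("top",p,.015);m=q.mean(0);print(q.round(4).tolist(),np.hypot(*m[:2]),np.linalg.norm(q[1]-q[0]))
t=cv2.imread("pics/top.png");s=cv2.imread("pics/scene.png")
A=cv2.resize(t[185:315,255:335],None,fx=3,fy=3,interpolation=2)
B=cv2.resize(t[185:305,405:485],None,fx=3.25,fy=3.25,interpolation=2)
C=cv2.resize(s[225:335,170:260],None,fx=3,fy=3,interpolation=2)
M=np.zeros((390,240+260+270,3),np.uint8)
M[:,:240]=A;M[:,240:500]=B;M[:330,500:]=C
cv2.imwrite("pics/m.png",M)
E
```

```text
[[0.6393, 0.0563, 0.015], [0.4231, 0.0748, 0.015]] 0.5352006470943594 0.21694795448607745
[[0.2745, -0.0023, 0.015], [0.4292, -0.1457, 0.015]] 0.35955431194977067 0.21093450492016552
[[0.2142, -0.4039, 0.015], [0.3552, -0.2424, 0.015]] 0.4306637843121505 0.21438651860107744
```

View pics/m.png

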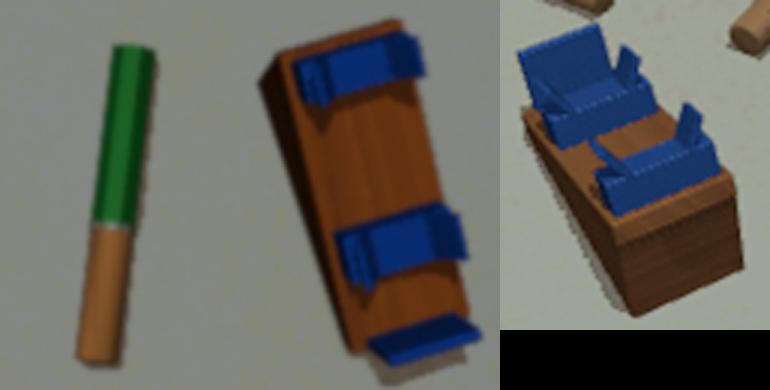

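The crop confirms it: a green handle and pale head, with the handle away from the robot. The wedge's stop is at its near end (crop px 425,340) and it slopes up away from the robot. Next I'll fit the wedge pose.

```bash
cat > fit.py <<'E'
from h import *
from scipy.optimize import least_squares
c,s=np.cos(np.radians(20)),np.sin(np.radians(20))
def W(p,L):
    L=np.float64(L).reshape(-1,3)/1000; x=L[:,0]*c-L[:,2]*s; z=.1+L[:,0]*s+L[:,2]*c
    a=p[2];return np.c_[p[0]+x*np.cos(a)-L[:,1]*np.sin(a),p[1]+x*np.sin(a)+L[:,1]*np.cos(a),z]
E
python3 - <<'E'
from fit import *
f=lambda x,y:[(x-240)/3.25+405,y/3.25+185]
g=lambda x,y:[(x-500)/3+170,y/3+225]
T=[([70,40,-38],f(277,52)),([70,-40,-38],f(400,20)),([65,29,4],f(297,60)),([40,29,4],f(315,105)),([65,-29,4],f(405,33)),([40,-29,4],f(425,75)),
([-45,29,4],f(337,232)),([-75,29,4],f(357,290)),([-45,-29,4],f(445,207)),([-75,-29,4],f(467,258))]
S=[([70,-40,-38],g(617,242)),([70,40,-38],g(737,182)),([65,29,4],g(718,165)),([65,-29,4],g(618,212))]
S=[([70,40,-38],g(737,182)),([70,-40,-38],g(617,242)),([40,29,4],g(688,103)),([-75,29,4],g(623,46))]
def r(p):
    return np.r_[proj("top",W(p,[a for a,_ in T]))-np.array([b for _,b in T]),proj("scene",W(p,[a for a,_ in S]))-np.array([b for _,b in S])]
o=least_squares(lambda p:r(p).ravel(),[.55,-.25,.2],loss="soft_l1")
print(o.x,np.degrees(o.x[2]));print(r(o.x).round(1).tolist())
# overlay
t=cv2.imread("pics/top.png");sc=cv2.imread("pics/scene.png");out=[]
segs=[]
for x0,x1 in((40,65),(-75,-45)):
    for y,z in((17.5,-15),(-17.5,-15),(29,4),(-29,4)):segs.append(([x0,y,z],[x1,y,z]))
    for x in(x0,x1):segs+=[([x,29,4],[x,17.5,-15]),([x,17.5,-15],[x,-17.5,-15]),([x,-17.5,-15],[x,-29,4])]
segs+=[([70,40,-38],[70,-40,-38]),([70,40,-38],[-118,40,-38]),([70,-40,-38],[-118,-40,-38]),([-118,-29,0],[-118,29,0])]
for n,im,(x,y) in(("top",t,(400,180)),("scene",sc,(165,220))):
    k=4;m=cv2.resize(im[y:y+130,x:x+100],None,fx=k,fy=k,interpolation=2)
    for a,b in segs:
        q=(proj(n,W(o.x,[a,b]))-[x,y]+.5)*k;cv2.line(m,*[tuple(int(v) for v in i) for i in q],(0,255,255),1)
    out.append(m)
cv2.imwrite("pics/fit.png",np.hstack(out))
E
```

```text
[ 0.56232026 -0.23674997  0.28945733] 16.58468343305231
[[-1.6, -0.5], [-1.1, -1.5], [4.2, 0.0], [1.6, -1.2], [-0.2, 0.2], [-3.5, -0.1], [4.7, 1.9], [1.9, -1.4], [-0.3, 1.3], [-3.9, 0.1], [0.1, -2.2], [-1.1, -4.9], [-0.4, 0.7], [0.9, 0.3]]
```

View pics/fit.png

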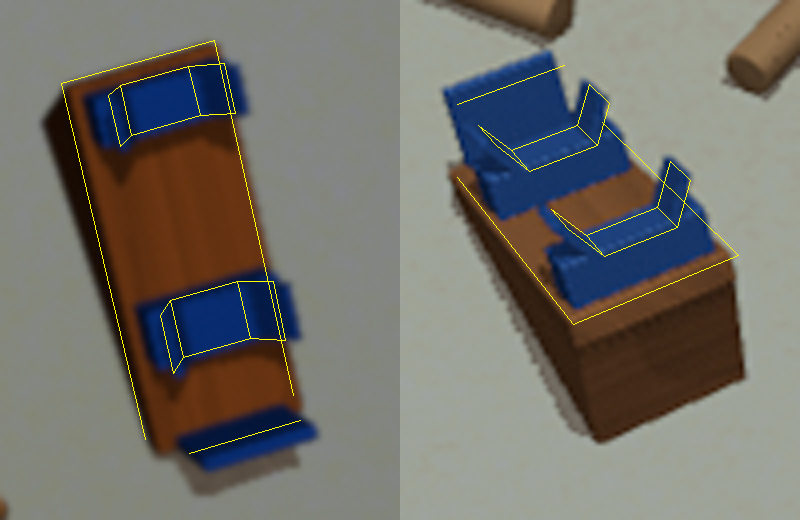

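```bash
cat >> h.py <<'E'
def goto(p,yaw=None):
    """remaining roll (rad), then shift in tool axes (mm) after that roll, to target p with tool x at yaw(deg)"""
    s=manip.get_state();w,x,y,z=s["ee_rot"]
    from scipy.spatial.transform import Rotation as Ro
    R=Ro.from_quat([x,y,z,w]).as_matrix();cur=np.degrees(np.arctan2(R[1,0],R[0,0]))
    roll=0 if yaw is None else -np.radians((yaw-cur+180)%360-180)
    R2=R@Ro.from_euler("z",roll).as_matrix()
    print("t",round(s["clock"],2),"pos",s["position"].round(4),"yaw",cur.round(2),"F",s["contact_force"].round(1),"w",round(s["width"],4),"roll",round(roll,4),"shift",(R2.T@(np.array(p)-s["position"])*1e3).round(1))
E
python3 -m crank '{"translation":[[0,0,0],[0,0,0]],"roll":[-0.142,-0.142],"fingers":[1,1]}' 40
python3 -c "
from h import *
goto([.536,.065,.2],175.1)"
```

```text
clock: 0.3
position: [0.2077, 0.5358, 0.1997]
ee_rot: [-0.0, 0.04, 0.999, -0.001]
contact_force: [-0.1, -0.5, -0.3]
width: 0.0854
gripper_force: 0.0
t 0.3 pos [0.2077 0.5358 0.1997] yaw 175.42 F [-0.1 -0.5 -0.3] w 0.0854 roll 0.0055 shift [-367.4 -441.    -0. ]
```

```bash

python3 -m crank '{"translation":[[-20,-24,0],[-28,-34,0],[-28,-34,0],[-28,-34,0],[-28,-34,0],[-28,-34,0],[-28,-34,0],[-28,-34,0]],"roll":[0,0,0,0,0,0,0,0],"fingers":[1,1,1,1,1,1,1,1]}' >/dev/null
python3 -m crank '{"translation":[[-28,-34,0],[-28,-34,0],[-28,-34,0],[-28,-34,0],[-20,-22,0],[0,0,0]],"roll":[0,0,0,0,0,0],"fingers":[1,1,1,1,1,1]}' >/dev/null
python3 - <<'E'
from h import *
goto([.536,.065,.2],175.1)
c=camera_info("wrist");im=get_image("wrist");cv2.imwrite("pics/w1.png",im)
import pickle;pickle.dump(c,open("w1.pkl","wb"))
q=proj("wrist",[[.6393,.0563,.015],[.4231,.0748,.015],[.536,.065,.015]],c);print(q)
E
```

```text
t 1.7 pos [0.5209 0.0846 0.1995] yaw 174.83 F [-0.6  0.4  0.3] w 0.0854 roll -0.0046 shift [-16.8 -18.2  -0.5]
[[304.11867201 333.63287826]
 [299.78085676  84.58186737]
 [302.01619983 224.83236338]]
```

View pics/w1.png

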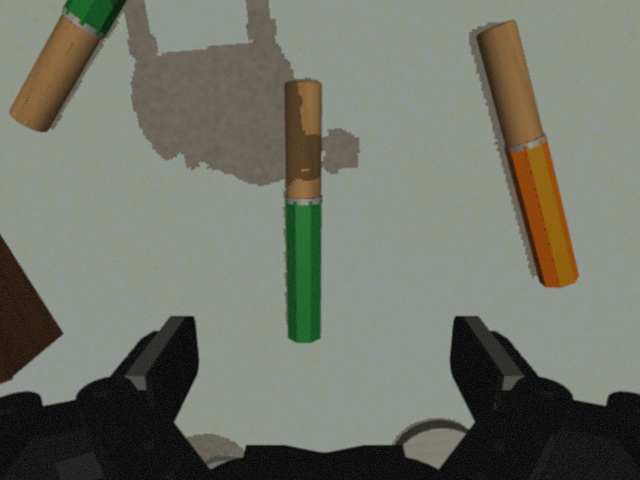

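```bash
python3 - <<'E'
from h import *
import pickle;c=pickle.load(open("w1.pkl","rb"))
im=cv2.imread("pics/w1.png");hsv=cv2.cvtColor(im,cv2.COLOR_BGR2HSV)
m=cv2.inRange(hsv,(45,100,30),(80,255,255));m[:,:250]=0;m[:,350:]=0
ys,xs=np.nonzero(m);rows=[r for r in range(ys.min()+5,ys.max()-8,4)]
ctr=np.array([[(xs[ys==r].min()+xs[ys==r].max())/2,r] for r in rows]);print(ctr[0],ctr[-1],ys.min(),ys.max())
P=onz("wrist",ctr,.015,c);v=np.polyfit(P[:,0],P[:,1],1);yaw=np.arctan(v[0]);print("yaw",np.degrees(yaw))
b=onz("wrist",[[304,ys.min()]],.03,c)[0];e=onz("wrist",[[304,ys.max()]],[.005],c)[0];e2=onz("wrist",[[304,ys.max()]],[.021],c)[0];h=onz("wrist",[[303.5,80.5]],.02,c)[0]
d=np.array([np.cos(yaw),np.sin(yaw)])
for n,p,l in(("collar",b,-18),("end",e,110),("end2",e2,110),("head",h,-110)):
    x=p[0]-l/1e3*d[0];print(n,x,np.polyval(v,x))
E
```

```text
Traceback (most recent call last):
ValueError: zero-size array to reduction operation minimum which has no identity
```

```bash
python3 - <<'E'
from h import *
import pickle;c=pickle.load(open("w1.pkl","rb"))
im=cv2.imread("pics/w1.png");hsv=cv2.cvtColor(im,cv2.COLOR_BGR2HSV)
m=cv2.inRange(hsv,(45,100,20),(90,255,255));m[:,:250]=0;m[:,350:]=0
rows=np.nonzero((m>0).sum(1)>15)[0];y0,y1=rows[0],rows[-1]
ctr=np.array([[np.nonzero(m[r])[0][[0,-1]].mean(),r] for r in rows[4:-8:3]]);print(ctr[0],ctr[-1],y0,y1)
P=onz("wrist",ctr,.015,c);v=np.polyfit(P[:,0],P[:,1],1);yaw=np.arctan(v[0]);print("yaw",np.degrees(yaw))
d=np.cos(yaw)
for n,px,z,l in(("collar",[304,y0],.03,-18),("end",[304,y1],.005,110),("end2",[304,y1],.021,110),("head",[303.5,80.5],.02,-110)):
    x=onz("wrist",[px],z,c)[0][0]-l/1e3*d;print(n,x,np.polyval(v,x))
goto([.536,.065,.2],175.1)
E
```

```text
[303. 209.] [304. 332.] 205 341
yaw -5.500052104977664
collar 0.5339478077415045 0.0660240422550438
end 0.5429311961040499 0.06515903209475624
end2 0.5340801586658339 0.06601129818903573
head 0.5302381977805963 0.06638124047217399
t 1.75 pos [0.5191 0.0865 0.1995] yaw 174.9 F [-0.1  0.4  0. ] w 0.0853 roll -0.0036 shift [-18.7 -19.9  -0.5]
```

```bash

python3 -m crank '{"translation":[[-21,-19,0],[0,0,20],[0,0,40],[0,0,40],[0,0,30],[0,0,10],[0,0,0]],"roll":[0,0,0,0,0,0,0],"fingers":[1,1,1,1,1,1,1]}' >/dev/null
python3 -c "
from h import *
goto([.5385,.0655,.006],174.8)"
```

```text
t 2.45 pos [0.5362 0.0681 0.0591] yaw 175.14 F [-0.8 -0.8  0. ] w 0.0853 roll 0.006 shift [-2.7 -2.4 53.1]
```

```bash

python3 -m crank '{"translation":[[-2.7,-2.4,0],[0,0,20],[0,0,20],[0,0,12],[0,0,0],[0,0,0]],"roll":[0.006,0,0,0,0,0],"fingers":[1,1,1,1,1,1]}' >/dev/null
python3 -c "
from h import *
goto([.5385,.0655,.005],174.8)"
```

```text
t 3.05 pos [0.5414 0.0645 0.0092] yaw 174.74 F [0.4 0.3 0.5] w 0.0856 roll -0.0011 shift [3.  0.7 4.2]
```

```bash

python3 -m crank '{"translation":[[2,0,2],[0,0,2],[0,0,0],[0,0,0],[0,0,0],[0,0,0],[0,0,0],[0,0,0]],"roll":[0,0,0,0,0,0,0,0],"fingers":[1,1,0,0,0,0,0,0]}' 35
python3 -c "
from h import *
goto([.5385,.0655,.005],174.8)"
```

```text
clock: 3.85
position: [0.5384, 0.0647, 0.0042]
ee_rot: [0.0, 0.046, 0.999, 0.0]
contact_force: [0.3, 0.7, 0.0]
width: 0.0006
gripper_force: 0.0
t 3.85 pos [0.5384 0.0647 0.0042] yaw 174.74 F [0.3 0.7 0. ] w 0.0006 roll -0.001 shift [-0.   0.8 -0.8]
```

The fingers shut on nothing, so I'll look.

```bash
python3 - <<'E'
from h import *
w=get_image("wrist");t=get_image("top");s=get_image("scene")
M=np.hstack([cv2.resize(w,(400,300)),cv2.resize(s[150:330,260:500],(400,300))])
cv2.imwrite("pics/m2.png",M)
E
```

```text
(no output)
```

View pics/m2.png

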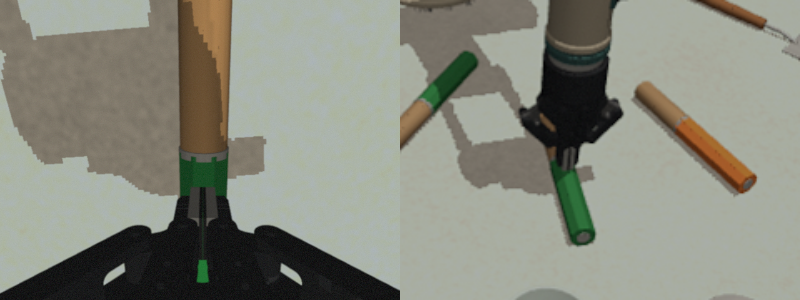

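The shut fingers sit on top of the handle, with tips at scene px ≈ (360,251), although the reported TCP z is 4 mm. I'll compare the reported pose with what the cameras show.

```bash
python3 - <<'E'
from h import *
s=manip.get_state();p=s["position"];print(p,s["qpos"],s["qd"])
for dz in(0,.015,.03,.045):
    q=p+[0,0,dz];print(dz,proj("scene",[q]),proj("top",[q]),proj("wrist",[q]))
i=get_image("scene")[200:280,320:400];j=get_image("top")[200:310,250:350]
cv2.imwrite("pics/m3.png",np.hstack([cv2.resize(i,(480,480),interpolation=2),cv2.resize(j[:,:],(320,352),interpolation=2).repeat(1,0) if 0 else cv2.resize(j,(320,480),interpolation=2)]))
E
```

```text
[0.53838399 0.0647222  0.00419938] [-8.75991301e-03  4.10378247e-01  1.84967642e+00  1.17450907e-04
  8.81498702e-01 -1.48780699e+00] [ 1.71181473e-04  6.57309288e-04 -1.51359989e-03  7.47445650e-04
 -3.56671414e-04 -7.88101718e-05]
0 [[357.55194109 259.74925079]] [[294.38422148 249.97579793]] [[321.62711458 290.2106322 ]]
0.015 [[358.01075722 254.77837554]] [[293.90223735 248.90778059]] [[321.40739358 304.66250259]]
0.03 [[358.47812472 249.71342911]] [[293.40665874 247.80956596]] [[321.1481779  321.71993305]]
0.045 [[358.95428003 244.55176804]] [[292.89690374 246.67985824]] [[320.83785264 342.15181506]]
```

View pics/m3.png

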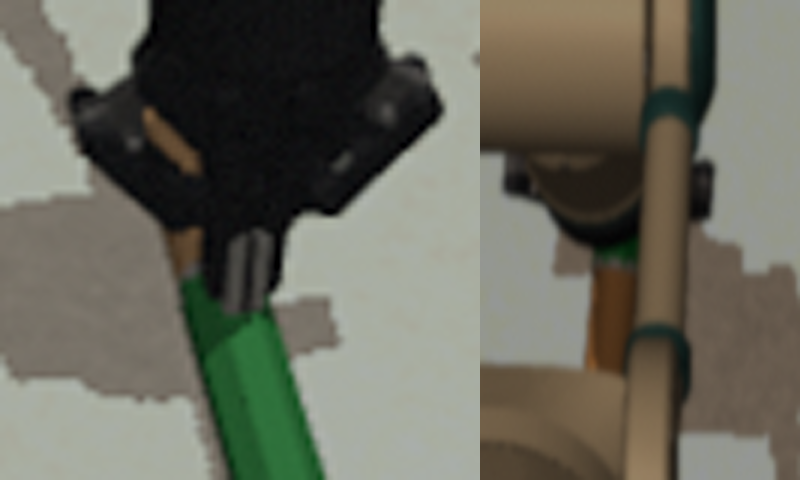

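```bash
python3 - <<'E'
from h import *
c=camera_info("wrist");R=cv2.Rodrigues(c["rvec"])[0];print("cam",-R.T@c["tvec"],"f",c["mtx"][0,0],"axis",R[2])
s=manip.get_state();print(s["position"],s["contact_force"],s["width"])
im=get_image("wrist");hsv=cv2.cvtColor(im,cv2.COLOR_BGR2HSV)
m=cv2.inRange(hsv,(45,100,15),(90,255,255))
for r in(255,275,290):
    k=np.nonzero(m[r,250:400])[0]+250
    if len(k):
        print(r,k[0],k[-1])
for r in (20,100,200):
    k=np.nonzero(cv2.inRange(hsv,(5,70,20),(25,255,255))[r,250:400])[0]+250;print("wood",r,k[0],k[-1])
d=np.array([np.cos(-.0925),np.sin(-.0925),0]);M=np.array([.5335,.066,.015])
n=np.array([-d[1],d[0],0])
for l in(-.1,-.018,.0):print(l,proj("wrist",[M+l*d+.015*n,M+l*d-.015*n,M+l*d+[0,0,.015]],c).round(1).tolist())
print("scene end",proj("scene",[M+.11*d,M-.11*d]))
E
```

```text
cam [0.46617505 0.07236384 0.17826818] f 431.29969406487663 axis [ 0.28211859 -0.02613092 -0.95902361]
[0.53836048 0.06474937 0.00418691] [-0.76473512  0.23533066  0.35311314] 0.00020689191950872844
255 288 363
275 288 363
290 289 362
wood 20 285 369
wood 100 286 367
wood 200 288 363
-0.1 [[367.8, 19.1], [280.6, 18.9], [324.2, 8.5]]
-0.018 [[361.5, 247.0], [285.7, 246.8], [323.5, 258.9]]
0.0 [[360.3, 289.2], [286.7, 289.0], [323.4, 304.5]]
scene end [[369.77338698 293.30229112]
 [347.3286222  220.87864218]]
```

```bash
python3 - <<'E'
from h import *
from scipy.spatial.transform import Rotation as Ro
s=manip.get_state();w,x,y,z=s["ee_rot"];R=Ro.from_quat([x,y,z,w]).as_matrix();p=s["position"]
for b in(-13,-25,-39):
    print("open",b,proj("wrist",[p+R@(np.array(v)/1e3) for v in([11,42.5,b],[11,-42.5,b])]).round(0).tolist())
for b in(0,-13,-26):print("shut",b,proj("wrist",[p+R@(np.array([11,0,b])/1e3)]).round(0).tolist())
E
```

```text
open -13 [[428.0, 277.0], [215.0, 277.0]]
open -25 [[435.0, 289.0], [207.0, 288.0]]
open -39 [[445.0, 305.0], [197.0, 304.0]]
shut 0 [[322.0, 266.0]]
shut -13 [[321.0, 277.0]]
shut -26 [[321.0, 290.0]]
```

The open fingertips in w1 (row 317) and the shut ones here both sit about 30 mm behind the reported TCP, so the fingers are really that much higher than the reading. The handle top is at 30 mm, so a gentle touch on it with the shut fingers should give the exact offset.

```bash
for i in 1 2 3 4; do
echo; done >/dev/null
python3 -m crank '{"translation":[[0,0,1],[0,0,1]],"roll":[0,0],"fingers":[0,0]}' | egrep 'pos|contact'
python3 -m crank '{"translation":[[0,0,1],[0,0,1]],"roll":[0,0],"fingers":[0,0]}' | egrep 'pos|contact'
```

```text
position: [0.5384, 0.0647, 0.0021]
contact_force: [-0.2, -0.9, -0.7]
position: [0.5383, 0.0647, 0.0001]
contact_force: [-0.2, 0.5, -0.7]
```

```bash

python3 -m crank '{"translation":[[0,0,1],[0,0,1]],"roll":[0,0],"fingers":[0,0]}' | egrep 'pos|contact'
python3 -m crank '{"translation":[[0,0,1],[0,0,0]],"roll":[0,0],"fingers":[0,0]}' | egrep 'pos|contact'
python3 -m crank '{"translation":[[0,0,1],[0,0,0]],"roll":[0,0],"fingers":[0,0]}' | egrep 'pos|contact'
```

```text
position: [0.5384, 0.0647, -0.0011]
contact_force: [-3.4, -0.2, 13.7]
position: [0.5384, 0.0647, -0.0011]
contact_force: [-3.5, 0.3, 13.2]
position: [0.5384, 0.0647, -0.0011]
contact_force: [-5.8, -0.0, 19.6]
```

```bash

python3 -m crank '{"translation":[[0,0,-3],[0,0,0],[0,0,0],[0,0,0],[0,0,0],[0,0,10],[0,0,10],[0,0,0]],"roll":[0,0,0,0,0,0,0,0],"fingers":[1,1,1,1,1,1,1,1]}' 35
python3 -m crank '{"translation":[[0,0,4],[0,0,2],[0,0,0]],"roll":[0,0,0],"fingers":[1,1,1]}'
```

```text
clock: 5.95
position: [0.5366, 0.0647, -0.0228]
ee_rot: [-0.002, 0.046, 0.999, -0.0]
contact_force: [-0.1, 0.3, -0.6]
width: 0.0853
gripper_force: 0.0
clock: 6.25
position: [0.5382, 0.0647, -0.0271]
ee_rot: [-0.0, 0.046, 0.999, 0.0]
contact_force: [0.7, -0.9, 0.4]
width: 0.0852
gripper_force: 0.0
```

```bash

python3 -m crank '{"translation":[[0,0,0],[0,0,0],[0,0,0],[0,0,0],[0,0,0],[0,0,0]],"roll":[0,0,0,0,0,0],"fingers":[0,0,0,0,0,0]}' 35
```

```text
clock: 6.85
position: [0.5387, 0.0648, -0.0265]
ee_rot: [0.0, 0.046, 0.999, 0.0]
contact_force: [0.7, -0.1, 2.3]
width: 0.0293
gripper_force: 35.4
```

Gripped: width 29.3 mm, 35 N. Now I'll lift, roll and move to beside the wedge.

```bash

python3 -m crank '{"translation":[[0,0,-15],[0,0,-35],[0,0,-40],[0,0,-40],[0,0,-35],[0,0,-15],[0,0,0]],"roll":[0,0,0,0,-0.126,-0.126,-0.126],"fingers":[0,0,0,0,0,0,0]}'
python3 -c "
from h import *
goto([.55,-.15,.153],196.6)"
```

```text
clock: 7.55
position: [0.5401, 0.0647, 0.1561]
ee_rot: [0.003, -0.145, 0.989, -0.0]
contact_force: [0.5, -0.3, -1.8]
width: 0.0293
gripper_force: 35.0
t 7.55 pos [0.5401 0.0647 0.1561] yaw -163.3 F [ 0.5 -0.3 -1.8] w 0.0293 roll 0.0017 shift [  51.9 -208.6    3.2]
```

```bash

python3 -m crank '{"translation":[[7,-20,0],[10,-40,0],[10,-40,0],[10,-40,0],[10,-40,0],[5,-28,0],[0,0,0],[0,0,0]],"roll":[0,0,0,0,0,0,0,0],"fingers":[0,0,0,0,0,0,0,0]}' >/dev/null
python3 - <<'E'
from h import *
from fit import *
import pickle
goto([.5668,-.2354,.153],196.6)
c=camera_info("wrist");im=get_image("wrist");pickle.dump(c,open("w2.pkl","wb"));cv2.imwrite("pics/w2.png",im)
print(proj("wrist",W([.5623,-.2367,.2895],[[40,0,-15],[-75,0,-15],[65,29,4],[-75,-29,4]]),c).round(0))
E
```

```text
t 8.35 pos [ 0.5466 -0.1497  0.1525] yaw -163.7 F [ 0.5  0.6 -1.3] w 0.0294 roll -0.0052 shift [  5.1 -87.9  -0.6]
[[170. 308.]
 [174. 112.]
 [211. 358.]
 [110. 100.]]
```

View pics/w2.png

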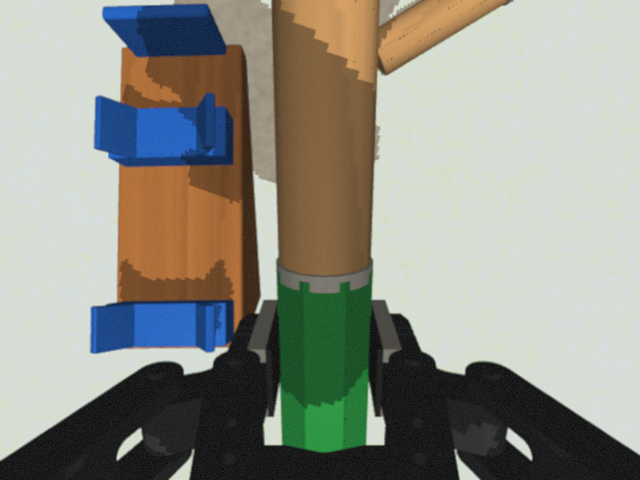

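The wrist view shows the wedge clearly. The low notch has cheeks at (96,95)–(97,148) and (211,95)–(214,150), the upper notch at (91,307)–(93,352) and (208,303)–(213,350), and the stop is at (165,30). I'll refit the pose, leaving the cheek-top width free.

```bash
cat > rf.py <<'E'
from fit import *
import pickle
c2=pickle.load(open("w2.pkl","rb"))
F=[(-75,-1,1,96,95),(-45,-1,1,97,148),(-75,-1,0,136,107),(-45,-1,0,134,154),(-75,1,1,211,95),(-45,1,1,214,150),(40,-1,1,91,307),(65,-1,1,93,352),(40,-1,0,131,304),(65,-1,0,131,347),(40,1,1,208,303),(65,1,1,213,350)]
def res(p):
    L=[[x,s*(p[3] if t else 17.5),4 if t else -15] for x,s,t,_,_ in F]
    return proj("wrist",W(p[:3],L),c2)-np.array([f[3:] for f in F])
E
python3 - <<'E'
from rf import *
for loss in("linear","soft_l1"):
    o=least_squares(lambda p:res(p).ravel(),[.5623,-.2367,.29,30],loss=loss,x_scale=[.01,.01,.01,1]);print(o.x,np.degrees(o.x[2]))
print(res(o.x).round(1).tolist())
# is the wrist camera consistent? held-tamper yaw in image vs tool; wedge with top
a=o.x[2];p=W(o.x[:3],[[5,0,0]])[0];print("grip xyz",p)
goto([p[0],p[1],.153],180+np.degrees(a))
E
```

```text
[ 0.56023717 -0.24086753  0.29711245 31.79634265] 17.023289578590248
[ 0.56030648 -0.24118001  0.29654131 31.61577337] 16.990565353737704
[[0.6, -0.1], [-2.1, 0.3], [0.8, 0.3], [1.6, 3.1], [-0.2, -2.2], [-3.8, -3.4], [-0.1, -1.6], [-3.0, 0.9], [1.9, -1.3], [1.3, -0.4], [1.0, 1.7], [-4.2, 2.5]]
grip xyz [ 0.56479987 -0.23980705  0.1017101 ]
t 8.4 pos [ 0.5466 -0.1489  0.1526] yaw -163.63 F [-0.4 -0.4 -0.5] w 0.0291 roll -0.0108 shift [  9.2 -92.3  -0.5]
```

```bash
python3 - <<'E'
from rf import *
from scipy.spatial.transform import Rotation as Ro
p=np.array([.5466,-.1497,.1525]);a=np.radians(16.3);d=np.array([np.cos(a),np.sin(a),0]);n=np.array([-d[1],d[0],0])
print("boundary g:",-18-1e3*(onz("wrist",[[324,290]],.209,c2)[0]-p)@d)
for zz in(.18,.194,.2):
  for l in(-.09,-.05,-.02):
    q=p+l*d;q[2]=zz;u=proj("wrist",[q+.015*n,q-.015*n],c2);print(zz,l,u.round(0).tolist(),(u[0]-u[1])[0].round(1))
im=cv2.imread("pics/w2.png");h=cv2.cvtColor(im,cv2.COLOR_BGR2HSV)
for r in(10,100,200,250):
    k=np.nonzero((h[r,255:400,1]>60)&(h[r,255:400,0]<25))[0]+255;print(r,k[0],k[-1])
E
```

```text
boundary g: 5.183646141912522
0.18 -0.09 [[369.0, 58.0], [274.0, 58.0]] 94.9
0.18 -0.05 [[365.0, 184.0], [277.0, 184.0]] 88.0
0.18 -0.02 [[363.0, 267.0], [279.0, 267.0]] 83.2
0.194 -0.09 [[373.0, 52.0], [268.0, 51.0]] 105.3
0.194 -0.05 [[369.0, 191.0], [272.0, 191.0]] 96.9
0.194 -0.02 [[366.0, 281.0], [275.0, 281.0]] 91.1
0.2 -0.09 [[376.0, 48.0], [265.0, 48.0]] 110.5
0.2 -0.05 [[371.0, 194.0], [270.0, 194.0]] 101.2
0.2 -0.02 [[368.0, 288.0], [273.0, 288.0]] 95.0
10 272 379
100 274 375
200 278 371
250 255 369
```

```bash

python3 -m crank '{"translation":[[0,0,0],[2,-20,0],[3,-30,0],[3,-30,0],[1.2,-13.6,0],[0,0,0],[0,0,0],[0,0,0]],"roll":[-0.011,0,0,0,0,0,0,0],"fingers":[0,0,0,0,0,0,0,0]}' >/dev/null
python3 - <<'E'
from rf import *
a=.2968;goto([.5648+.0013*np.sin(a),-.2398-.0013*np.cos(a),.1],197)
E
```

```text
t 9.2 pos [ 0.5654 -0.2402  0.1531] yaw -162.91 F [-0.7  0.4 -0.8] w 0.0294 roll 0.0015 shift [ 0.5 -0.8 53.1]
```

Aligned to within about 1 mm. I'll lower to just above first contact, expected at reported z ≈ 0.081, with a lower grip force to let the tamper pivot.

```bash

python3 -m crank '{"translation":[[0.5,-0.8,15],[0,0,25],[0,0,20],[0,0,6],[0,0,0],[0,0,0]],"roll":[0,0,0,0,0,0],"fingers":[0,0,0,0,0,0]}' 20
python3 - <<'E'
from rf import *
goto([.5652,-.241,.0602],197)
c=camera_info("wrist");im=get_image("wrist")
for n,q in(("wrist",im),("scene",get_image("scene"))): cv2.imwrite(f"pics/a_{n}.png",q)
pickle.dump(c,open("w3.pkl","wb"))
s=cv2.imread("pics/a_scene.png")[200:335,150:280]
cv2.imwrite("pics/m4.png",np.hstack([cv2.resize(im,(480,360)),cv2.resize(s,(320,360),interpolation=2)]))
E
```

```text
clock: 9.8
position: [0.5663, -0.2424, 0.0882]
ee_rot: [0.001, -0.148, 0.989, -0.0]
contact_force: [0.6, 0.5, -0.3]
width: 0.0291
gripper_force: 35.0
t 9.8 pos [ 0.5663 -0.2424  0.0882] yaw -162.94 F [ 0.6  0.5 -0.3] w 0.0291 roll 0.0011 shift [ 0.6  1.7 28. ]
```

View pics/m4.png

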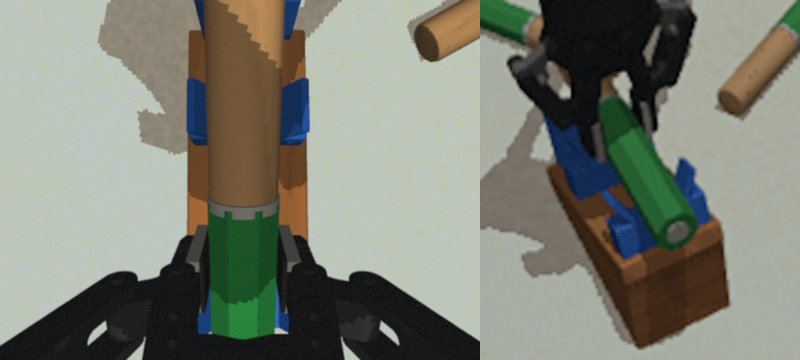

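The picture shows the tamper over both notches (wrist crop: low-notch cheeks at 187–309, tamper at 208–282). It needs about 1.5 mm toward +y. After that I'll lower in steps.

```bash

python3 -m crank '{"translation":[[0.6,1.5,0],[0,0,3],[0,0,3],[0,0,2],[0,0,0]],"roll":[0,0,0,0,0],"fingers":[0,0,0,0,0]}' 20
python3 -m crank '{"translation":[[0,0,2],[0,0,2],[0,0,0]],"roll":[0,0,0],"fingers":[0,0,0]}' 20
```

```text
clock: 10.4
position: [0.5644, -0.2417, 0.0797]
ee_rot: [0.0, -0.148, 0.989, -0.0]
contact_force: [-1.2, -0.2, 4.2]
width: 0.0296
gripper_force: 35.7
clock: 10.7
position: [0.5639, -0.2419, 0.0756]
ee_rot: [-0.0, -0.148, 0.989, -0.0]
contact_force: [-4.2, -2.2, 5.8]
width: 0.029
gripper_force: 36.0
```

```bash

python3 -m crank '{"translation":[[0,0,2],[0,0,2],[0,0,2],[0,0,0]],"roll":[0,0,0,0],"fingers":[0,0,0,0]}' 20
python3 -m crank '{"translation":[[0,0,2],[0,0,2],[0,0,1],[0,0,0]],"roll":[0,0,0,0],"fingers":[0,0,0,0]}' 20
```

```text
clock: 11.1
position: [0.5636, -0.2419, 0.0693]
ee_rot: [-0.001, -0.148, 0.989, -0.0]
contact_force: [-5.4, -2.8, 4.1]
width: 0.0292
gripper_force: 36.5
clock: 11.5
position: [0.5635, -0.2419, 0.0643]
ee_rot: [-0.001, -0.148, 0.989, -0.0]
contact_force: [-5.0, -2.1, 4.3]
width: 0.0289
gripper_force: 36.9
```

```bash

python3 -m crank '{"translation":[[0,0,1],[0,0,1],[0,0,0]],"roll":[0,0,0],"fingers":[0,0,0]}' 20
python3 -c "
from h import *
goto([.5652,-.241,.0602],197);print(manip.get_state()['moment'])"
```

```text
clock: 11.8
position: [0.5635, -0.2419, 0.0623]
ee_rot: [-0.001, -0.148, 0.989, -0.0]
contact_force: [-4.4, -2.9, 4.0]
width: 0.0291
gripper_force: 37.1
t 11.8 pos [ 0.5635 -0.2419  0.0623] yaw -162.97 F [-4.4 -2.9  4. ] w 0.0291 roll 0.0006 shift [-1.9  0.4  2.1]
[-0.2688562   0.4814569  -0.08721662]
```

Still pivoting steadily at about 4 N. I'll continue until the head seats and the force rises.

```bash

python3 -m crank '{"translation":[[0,0,1],[0,0,1],[0,0,0]],"roll":[0,0,0],"fingers":[0,0,0]}' 20 | egrep "pos|cont"
python3 -m crank '{"translation":[[0,0,1],[0,0,0]],"roll":[0,0],"fingers":[0,0]}' 20| egrep "pos|cont"
```

```text
position: [0.5635, -0.2419, 0.0603]
contact_force: [-5.1, -1.8, 4.9]
position: [0.5636, -0.2419, 0.0594]
contact_force: [-5.1, -1.2, 4.8]
```

```bash

python3 -m crank '{"translation":[[0,0,1],[0,0,0]],"roll":[0,0],"fingers":[0,0]}' 20 | egrep "pos|cont"
python3 -m crank '{"translation":[[0,0,1],[0,0,0]],"roll":[0,0],"fingers":[0,0]}' 20| egrep "pos|cont"
python3 - <<'E'
from rf import *
for n in("wrist","scene"):
    q=get_image(n);cv2.imwrite(f"pics/b_{n}.png",q)
    if n=="wrist":w=q
s=cv2.imread("pics/b_scene.png")[200:335,150:280]
cv2.imwrite("pics/m5.png",np.hstack([cv2.resize(w,(480,360)),cv2.resize(s,(320,360),interpolation=2)]))
E
```

```text
position: [0.5636, -0.242, 0.0589]
contact_force: [-6.1, -2.1, 7.8]
position: [0.5636, -0.242, 0.0588]
contact_force: [-6.7, -0.6, 11.5]
```

The force rose at z 0.0589, so both ends are seated. I'll release gently and retreat straight up.

```bash

python3 -m crank '{"translation":[[0,0,-1],[0,0,0],[0,0,0],[0,0,0],[0,0,0],[0,0,0],[0,0,0]],"roll":[0,0,0,0,0,0,0],"fingers":[0,0.42,0.5,0.6,0.75,0.9,0.9]}'
python3 -m crank '{"translation":[[0,0,-10],[0,0,-25],[0,0,-40],[0,0,-40],[0,0,-30],[0,0,-10],[0,0,0],[0,0,0]],"roll":[0,0,0,0,0,0,0,0],"fingers":[0.9,0.9,0.9,0.9,0.9,0.9,0.9,0.9]}'
python3 - <<'E'
from rf import *
w=get_image("wrist");s=get_image("scene")[200:335,150:280]
cv2.imwrite("pics/m6.png",np.hstack([cv2.resize(w,(480,360)),cv2.resize(s,(320,360),interpolation=2)]))
E
```

```text
clock: 13.5
position: [0.5646, -0.2412, 0.058]
ee_rot: [-0.0, -0.148, 0.989, 0.0]
contact_force: [0.3, -0.7, -0.6]
width: 0.077
gripper_force: 0.0
clock: 14.3
position: [0.5637, -0.2409, 0.2119]
ee_rot: [-0.001, -0.148, 0.989, 0.001]
contact_force: [-0.3, -0.7, -0.9]
width: 0.0769
gripper_force: 0.0
```

View pics/m6.png

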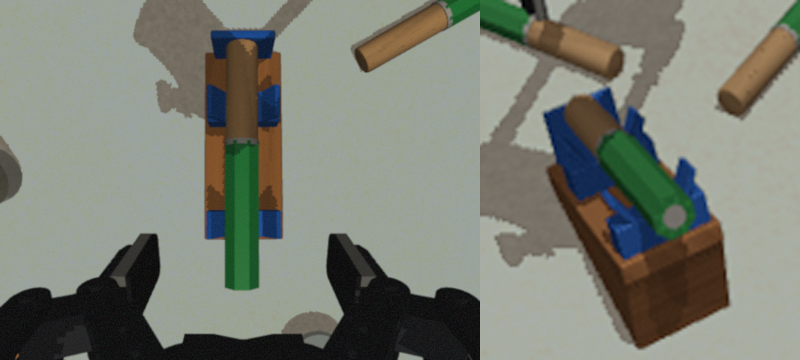

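The tamper lies in both notches, head by the stop (wrist crop 243,42) and green handle up the slope (end at 242,288). As a check on the tilt and seating, I'll compare these pixels with the seated pose.

```bash
python3 - <<'E'
from rf import *
p=[.5602,-.241,.2968]
L=[[-18,0,15],[110,0,15],[110,0,0],[-110,0,15],[-110,0,-15]]
w=proj("wrist",W(p,L));s=proj("scene",W(p,L))
print("wrist crop",(w*.75).round(0).tolist());print("scene crop",np.c_[480+(s[:,0]-150)*320/130,(s[:,1]-200)*360/135].round(0).tolist())
# horizontal alternative would differ:
print(manip.get_state()["clock"],manip.get_state()["qd"].round(3))
E
```

```text
wrist crop [[242.0, 144.0], [242.0, 295.0], [242.0, 290.0], [242.0, 42.0], [242.0, 57.0]]
scene crop [[611.0, 133.0], [670.0, 197.0], [676.0, 218.0], [576.0, 94.0], [586.0, 129.0]]
14.4 [-0.     0.004 -0.002 -0.001  0.002 -0.001]
```

```bash
python3 -c "
from rig import manip
print(manip.sign_off())"
```

```text
the job is handed in; nothing more can be done
None
```

The green-handled tamper lies in both notches, head just by the stop and handle up the slope; it was lowered in before release, the orange one and the jar were not touched, and I handed the job in at about 14.4 s.

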